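# Set the light and hold the reflector at balance for a model photograph

## Robot

A 6-joint arm with a two-finger parallel gripper is mounted at the origin on the work surface. World frame = base frame: x ahead of the robot, y to its left, z up, the work surface at z = 0. Lengths are in m, angles in rad, forces in N, time in s.
With the tool pointing down it reaches from about 0.325 to 0.85 m from the base axis. Payload 4.4 kg.
Tool frame: the origin (TCP) lies at the very end of the fingers, on their centre line; the grasp point (between the pads) lies bot.grasp_offset behind it (bot.grasp_offset is the distance from the TCP to the grasp point, in m); z points along the fingers, y is the line along which they close (so a half turn about z gives the same grasp; the last joint's range is limited). The gripper opens to 94 mm and grips with 3 to 60 N. Pads are 16 mm wide; open, the fingers measure 119 mm over their backs; the gripper's body (75 mm by 177 mm) begins 78 mm behind the grasp point.
Start: joints at [-1.347, 0.207, 1.542, -0, 1.393, -0.15], TCP at [0.21, -0.535, 0.205] pointing down, gripper open.
Joint ranges: [-2.73, 2.73], [-0.86, 2.22], [0.23, 2.46], [-1.11, 4.25], [0.08, 2.63], [-2.82, 2.82]. Speed limits (rad/s): [2.79, 2.79, 3.14, 3.14, 3.14, 3.14].

## Interface

Orientations are given as [roll, pitch, yaw] about the fixed x, y, z axes, in that order (R = Rz(yaw) Ry(pitch) Rx(roll)).
In Python, from station import bot gives the robot as it stands.
- The arm moves only by the shell command python3 -m creep 'ROWS'. ROWS is JSON, a list of rows, each an object with "jaw": the opening, from 0 (shut) to 1 (fully open); "travel": the shift along the tool's x, y, z in m, a list of three; "turn": the turn about the tool's z in degrees. In form: [{"jaw": jaw, "travel": [x, y, z], "turn": turn}, ...]. A call has 1 to 12 rows; each row is the pose to reach, as a shift and turn from the pose commanded when the call began, along the tool's axes at that moment; what a row does not reach only later rows make up. A row lasts 1/12 s, in which the tool goes at most 41.7 mm and 7.16 degrees, less where a joint would pass 70% of its speed; a pose out of reach is approached as far as the arm can. A call with a gripper value outside its range is refused whole. The fingers move at their own pace and stop on an object; the grip force is fixed at half the most. Time passes only in rows, so rows that repeat a pose let the fingers close. It gives the time, the measured TCP pose, the force, the opening and the grip force at its end, in the units of the state.
- bot.observe(): the state, without advancing time (a new reading comes with each control period).
- bot.snapshot(name): name is "scene" or "top"; returns a dict with "image" (480x640x3 uint8, blue, green, red), "fx", "fy", "cx", "cy" (pixels), "world_to_cam" (4x4, takes a point from world to camera coordinates). Camera axes: x right, y up, looking along -z (the intrinsics and any distortion apply to the point x, -y, -z); pixel columns grow to the right and rows downward; lengths in m; the calibration is good to about 2 mm. A picture is of the moment at which its call begins. There is no depth.
- bot.job_done(): hands the job in; it is judged then, once.
Trained networks look in a picture, given as the dict that the camera call returned (one of the last four; its "shot" number tells which), for a name from the list of things; names that differ only in an ending like _2 or _b are one class to them, and where a whole thing is asked for, a point or a joint stands for the part that bears it (a point fixed in the world has none). Each returns a list of dicts, best first, with "p" (0 to 1); they miss things now and then, are a little off and sometimes report something else, mostly with a low value. They report only what shows in the picture. A call takes as long as a camera call.
- bot.outline_of(target, picture): "region" (480x640 bool, what is visible of it) and "rect" ([centre column, centre row, width, height] in pixels, round what is visible of it).
The state is a dict: "clock": time; "qpos": joint angles; "dq": joint speeds; "joint_efforts": joint torques, N m; "ee_pos": TCP position; "tool_rot": TCP orientation; "contact_force": force on the tool from outside, world axes, zero at the start; "wrist_torque": the same for the moment, N m; "opening": opening from 0.0 (shut) to 1.0 (fully open); "gripper_force": force on a finger pad.
Only numpy, scipy, OpenCV 4.12 (cv2) and the standard library are available. Lean on these libraries where they do the work, as an engineer would, in place of code of your own. Each camera call takes 0.05 s, during which the arm holds its last target. There are 200 camera calls.

## Task

Get the model ready for its photograph: first pick up the light stick and lay it, without dropping it, into the two orange V saddles of the photo stage so that it sits level in both, centred, and let go of it while the reflector is still leaning back. Then take the reflector by its red bar, swing it up to its balance point, which is where it stands upright, and finish while still holding it there steady, never letting it fall back or tip over on to the light. Leave everything else on the bench where it is.

Things in the scene. Friction and masses are not known exactly. Their poses are not given: they have to be found in the camera images.
- light_center (a point): Centre (half-way up) of the light stick, loose, about 0.22 kg: a white round tube 28 mm in diameter with a square black cap 34 x 34 x 16 mm at each end, 240 mm long in all. Its x axis runs along the stick; either way round is the same. It starts lying flat on the mat on two cap faces, centre 17 mm above the mat, on the left or the right of the stage.
- light: The same light stick; this origin lies 17 mm below its centre as it lies at the start, on its underside; x along the stick.
- stage: The photo stage, fixed: black base plate 155 x 250 x 10 mm (reaching 35 mm to the robot's side and 120 mm to the far side of its origin) with the reflector's hinge and, beyond it on the far side, two orange V saddles. Origin on its underside, below the hinge line; x points away from the robot's side towards the saddles, y along the hinge and along the seated light, z up. It stands on a green mat 3 mm thick whose top is at z = 0.003.
- saddle_mid (a point): Where the light's centre belongs: mid-way between the two saddles at the height of the seated tube's axis, 58 mm above the stage's underside (axes as the stage's). The saddles are 90 degree V notches 16 mm wide along y, centred 75 mm to either side; each V is about 57 mm wide at its mouth, whose rim stands no more than 10 mm above this point; between the saddles nothing stands above the 10 mm base plate. It lies 85 mm beyond the hinge line.
- hinge_line (a point): Middle of the reflector's hinge line, 33 mm above the stage's underside; the hinge axis is the stage's y (axes as the stage's).
- reflector (a joint): Tilt of the reflector in rad: 0 = upright, its balance point; negative = leaning back towards the robot, positive = tipped over towards the light. It starts leaning back on its stop at -0.7; the far stop is +1.15. The hinge is almost free: let go, it falls from either side of upright. The reflector is a thin white-faced aluminium panel 226 mm wide, 8 mm thick, from 5 to 130 mm from the hinge, about 0.35 kg.
- red_bar (a point): Middle of the reflector's grip: a red round bar 12 mm in diameter, parallel to the hinge, 175 mm from the hinge line and 45 mm beyond the panel's edge, 96 mm free between its two 8 mm arms, open in front, behind and below, so that fingers can straddle it from above; it may turn between them. z of this frame points from the hinge to the bar (stage's x turned by the tilt). Upright, it stands straight above the hinge line.
- scale_bar: Bystander, loose: pale wooden scale bar 260 x 26 x 20 mm with a thin red line, a long thing that is NOT the light (square-edged, no black caps); it lies flat. Origin under its centre, x along it.
- tumbler: Bystander, loose: steel tumbler, 72 mm across, 130 mm tall. Origin under its centre.
- paper_cup: Bystander, loose: white paper cup, 66 mm across, 75 mm tall. Origin under its centre.
- tape: Bystander, loose: yellow tape ring, 90 mm across, 24 mm tall, lying flat. Origin under its centre.
- glue: Bystander, loose: white glue bottle with orange cap, 44 mm across, 110 mm tall. Origin under its centre.

How it is judged:
By the outcome, as a careful person would: the job done as asked, in the order asked, and still so for the second after the job is handed in, while the arm keeps its last pose, push and grip.
It also fails if it takes over 51 s, if anything falls off the work surface, if the arm or the gripper's body presses on something with over 40 N, if the wrist force passes 120 N, or if a joint passes its speed limit or range.

## Working session

There is one attempt and no reset: what is moved stays moved. The work goes in short steps, Python scripts to look and compute and a shell command to move; the robot and the scene stay as the last step left them, time stands still between calls to the robot, and variables do not carry over. Pictures are saved under pics/ and viewed, at most 10 in all, crops included, and the job is handed in when it is done.

```bash
ls; mkdir -p pics; cat > h.py <<'E'
import numpy as np, cv2
from station import bot
def snap(n):
    return bot.snapshot(n)
def ray(s,u,v):
    M=np.array(s["world_to_cam"]);R=M[:3,:3];t=M[:3,3]
    d=np.array([(u-s["cx"])/s["fx"],-(v-s["cy"])/s["fy"],-1.0])
    return -R.T@t, R.T@d
def atz(s,u,v,z):
    o,d=ray(s,u,v); return o+d*(z-o[2])/d[2]
def proj(s,p):
    M=np.array(s["world_to_cam"]);c=M[:3,:3]@np.asarray(p)+M[:3,3]
    return np.array([s["cx"]+s["fx"]*c[0]/-c[2], s["cy"]-s["fy"]*c[1]/-c[2]])
E
python3 - <<'E'
from h import *
print(bot.observe(), bot.grasp_offset)
for n in ("scene","top"):
    s=snap(n); cv2.imwrite(f"pics/{n}0.png",s["image"])
    print(n,{k:v for k,v in s.items() if k not in("image",)})
    for t in ("light","stage","reflector","red_bar","scale_bar"):
        for r in bot.outline_of(t,s)[:2]: print(t,round(r["p"],2),np.round(r["rect"],1))
E
```

```text
pics
{'clock': 0.0, 'qpos': array([-1.34749757e+00,  2.07385188e-01,  1.54293763e+00,  9.04517373e-06,
        1.39350588e+00, -1.50516750e-01]), 'dq': array([ 9.58684449e-04,  7.86543432e-04, -1.99319680e-04,  1.28960330e-03,
        6.03679180e-04, -5.36932657e-05]), 'joint_efforts': array([ 6.48502119e-04, -3.70873904e+01, -2.81415206e+01,  7.00584822e-02,
        3.60935996e-02, -1.58963121e-04]), 'ee_pos': array([ 0.20977617, -0.53450484,  0.20431833]), 'tool_rot': array([-3.13938322e+00, -3.44092432e-04,  3.73813518e-01]), 'contact_force': array([-0.60574768, -0.67833983, -0.26040014]), 'wrist_torque': array([ 0.06170274, -0.04203092, -0.00188993]), 'gripper_force': 0.0, 'opening': 1.0018967365291147} 0.0188
scene {'fx': 473.01272017703, 'fy': 473.01272017703, 'cx': 319.24557922762676, 'cy': 241.99131667117794, 'world_to_cam': array([[-0.06864938,  0.99734607,  0.02425028,  0.00825277],
       [-0.54392465, -0.05779438,  0.83714144,  0.17066594],
       [ 0.83632126,  0.04427892,  0.54644866, -1.55922472],
       [ 0.        ,  0.        ,  0.        ,  1.        ]]), 'shot': 1
[... 188 characters left out ...]
139.3]
scale_bar 0.67 [452.5 273.9  19.7  55.1]
top {'fx': 530.5389850769234, 'fy': 530.5389850769234, 'cx': 314.10971574983313, 'cy': 240.37705611698948, 'world_to_cam': array([[ 0.00760731, -0.9997271 ,  0.02208759, -0.01916117],
       [ 0.9883704 ,  0.01087198,  0.15167649, -0.55339976],
       [-0.15187523,  0.02067687,  0.98818337, -1.17070437],
       [ 0.        ,  0.        ,  0.        ,  1.        ]]), 'shot': 2}
light 0.76 [468.8 266.1  34.9 101.5]
light 0.37 [299.5 225.9 123.8 110. ]
stage 0.67 [300.9 226.5 124.4 111. ]
reflector 0.89 [291.6 252.1 106.5  68.5]
reflector 0.21 [392.9 334.1  36.5  42.9]
red_bar 0.37 [469.8 267.8  29.6 103.2]
scale_bar 0.61 [156.8 280.1  22.7 110.1]
```

View pics/top0.png

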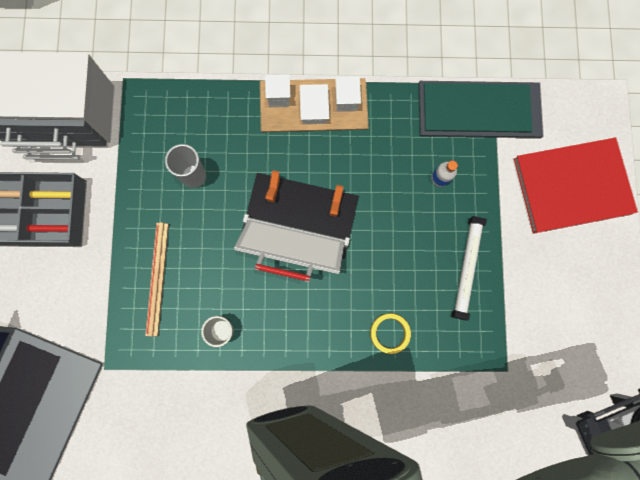

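View pics/scene0.png

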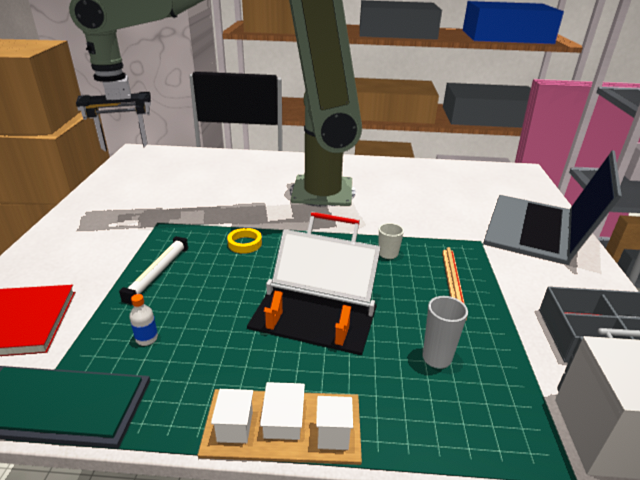

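The top view shows the light at right (caps at about (478,221) and (460,315)). The stage is centred at about (300,226) and rotated, with saddles at (273,186) and (337,200) and the red bar at (283,272). The scale bar is on the left. The scene view agrees. Next I'll fit the poses.

```bash
cat >> h.py <<'E'
def T(p,x,y,a,z0=0.003):
    c,s=np.cos(a),np.sin(a); return np.array([x+c*p[0]-s*p[1], y+s*p[0]+c*p[1], z0+p[2]])
def bar(t,y=0,r=.175): return [r*np.sin(t),y,.033+r*np.cos(t)]
E
cat > fit.py <<'E'
from h import *
from scipy.optimize import least_squares
obs=[];S={}
for n,box in (("top",(225,165,370,290)),("scene",(240,200,390,355))):
    s=snap(n);S[n]=s;im=s["image"].astype(int);b,g,r=im[...,0],im[...,1],im[...,2]
    reg=np.zeros(b.shape,bool);reg[box[1]:box[3],box[0]:box[2]]=1
    red=reg&(r>110)&(g<0.35*r)&(b<0.4*r)&(g<b*1.6); ora=reg&(r>120)&(g>.25*r)&(g<.62*r)&(b<.3*r)
    for nm,m in (("red",red),("ora",ora)):
        k,l,st,ce=cv2.connectedComponentsWithStats(m.astype(np.uint8))
        for i in range(1,k):
            if st[i,4]>30: print(n,nm,st[i],ce[i].round(1))
    k,l,st,ce=cv2.connectedComponentsWithStats(red.astype(np.uint8))
    i=1+np.argmax(st[1:,4]); m=l==i
    ys,xs=np.nonzero(m); q=np.array([xs,ys]).T
    d=np.cov(q.T);w,V=np.linalg.eigh(d);a=(q-q.mean(0))@V[:,1];a0,a1=q.mean(0)+np.outer([a.min(),a.max()],V[:,1])
    print(n,"red ends",a0,a1)
    dk=reg&(im.max(2)<45); k,l,st,ce=cv2.connectedComponentsWithStats(dk.astype(np.uint8)); i=1+np.argmax(st[1:,4])
    h=cv2.convexHull(np.argwhere(l==i)[:,::-1].astype(np.int32)); print(n,"plate",cv2.approxPolyDP(h,4,True)[:,0].tolist())
    R=bot.outline_of("light",s)[0]["region"]
    rr=cv2.minAreaRect(np.argwhere(R)[:,::-1].astype(np.float32)); 
    P=np.array([atz(s,*c,.02) for c in cv2.boxPoints(rr)]); e=[P[1]-P[0],P[2]-P[1]]; L=[np.linalg.norm(v) for v in e]
    v=e[int(np.argmax(L))]; print(n,"light",P.mean(0).round(4),np.round(L,3),np.degrees(np.arctan2(v[1],v[0])))
    cv2.imwrite(f"pics/crop_{n}.png",cv2.resize(s["image"][box[1]-8:box[3]+8,box[0]-8:box[2]+8],None,fx=3,fy=3,interpolation=cv2.INTER_CUBIC))
E
python3 fit.py
```

```text
top red [258 265  51  15 206] [282.8 272.1]
top ora [266 171  13  30 200] [272.7 185.9]
top ora [330 186  12  29 184] [336.3 200.3]
top ora [258 265  51  15 176] [283.1 272.1]
top red ends [307.59460857 277.76717581] [257.69704467 266.320638  ]
top plate [[281, 178], [275, 202]]
top light [ 0.4989 -0.3761  0.02  ] [0.246 0.043] -11.660134100078754
scene ora [264 291  19  38 430] [273.7 309.9]
scene ora [335 305  16  40 392] [342.5 324.4]
scene red ends [319.00410725 213.02406755] [310.8988478  214.40727092]
scene plate [[375, 304], [361, 354], [247, 328], [273, 287]]
scene light [ 0.491  -0.3741  0.02  ] [0.275 0.074] 167.55922206718256
```

```bash
cat > fit2.py <<'E'
from h import *
from scipy.optimize import least_squares
t=snap("top");s=snap("scene")
F=[(t,[.12,.125,.010],(258,173.5)),(t,[.12,-.125,.010],(357.5,194.5)),(s,[.12,.125,.010],(361,354)),(s,[.12,-.125,.010],(247,328)),
(t,bar(-.7,.0),(282.8,272.1)),
(t,[.085,.075,.05],(272.7,185.9)),(t,[.085,-.075,.05],(336.3,200.3))]
f=lambda x:np.concatenate([proj(S,T(p,*x))-np.array(o) for S,p,o in F])
r=least_squares(f,[.55,.03,-.2],loss="soft_l1"); x=r.x
print(x,np.degrees(x[2]));print(f(x).reshape(-1,2).round(1))
for nm,S,b in (("top",t,(225,165,370,290)),("scene",s,(240,200,390,355))):
    im=cv2.resize(S["image"][b[1]-8:b[3]+8,b[0]-8:b[2]+8],None,fx=3,fy=3)
    def P(p): q=proj(S,T(p,*x));return tuple(int(round(v)) for v in ((q-[b[0]-8,b[1]-8]+.5)*3))
    pl=[P(p) for p in ([.12,.125,.01],[.12,-.125,.01],[-.035,-.125,.01],[-.035,.125,.01])]
    cv2.polylines(im,[np.array(pl)],True,(255,255,0),1)
    cv2.line(im,P(bar(-.7,-.048)),P(bar(-.7,.048)),(0,255,0),1)
    pn=[P(bar(-.7,y,r)) for y,r in((.113,.005),(.113,.13),(-.113,.13),(-.113,.005))]
    cv2.polylines(im,[np.array(pn)],True,(255,0,255),1)
    cv2.line(im,P([.085,-.12,.058]),P([.085,.12,.058]),(255,0,0),1)
    for y in(-.075,.075): cv2.line(im,P([.085-.0285,y,.068]),P([.085+.0285,y,.068]),(255,0,0),1)
    cv2.imwrite(f"pics/fit_{nm}.png",im); 
a=cv2.imread("pics/fit_top.png");b=cv2.imread("pics/fit_scene.png");H=max(a.shape[0],b.shape[0])
im=np.hstack([cv2.copyMakeBorder(i,0,H-i.shape[0],0,0,0) for i in(a,b)]);k=min(1,800/im.shape[1],600/im.shape[0])
im=cv2.resize(im,None,fx=k,fy=k,interpolation=cv2.INTER_AREA);print(im.shape);cv2.imwrite("pics/fit.png",im)
print("saddle",T([.085,0,.058],*x),"hinge",T([0,0,.033],*x),"bar-.7",T(bar(-.7),*x),"bar0",T(bar(0),*x))
for n in("tumbler","paper_cup","tape","glue"):
    r=bot.outline_of(n,t)
    if r: print(n,round(r[0]["p"],2),atz(t,*r[0]["rect"][:2],.03).round(3))
E
python3 fit2.py
```

```text
[ 0.57879763  0.02787479 -0.21137388] -12.110831259936072
[[-1.9 -1.9]
 [ 1.  -0.1]
 [ 0.2 -2.3]
 [-2.  -2.6]
 [-0.  -0.1]
 [-0.4 -0. ]
 [-0.3 -0.3]]
(418, 800, 3)
saddle [0.66190584 0.0100415  0.061     ] hinge [0.57879763 0.02787479 0.036     ] bar-.7 [0.46856868 0.05152762 0.16984738] bar0 [0.57879763 0.02787479 0.211     ]
tumbler 0.91 [0.725 0.29  0.03 ]
paper_cup 0.96 [0.343 0.197 0.03 ]
tape 0.87 [ 0.343 -0.193  0.03 ]
glue 0.72 [ 0.342 -0.189  0.03 ]
```

View pics/fit.png

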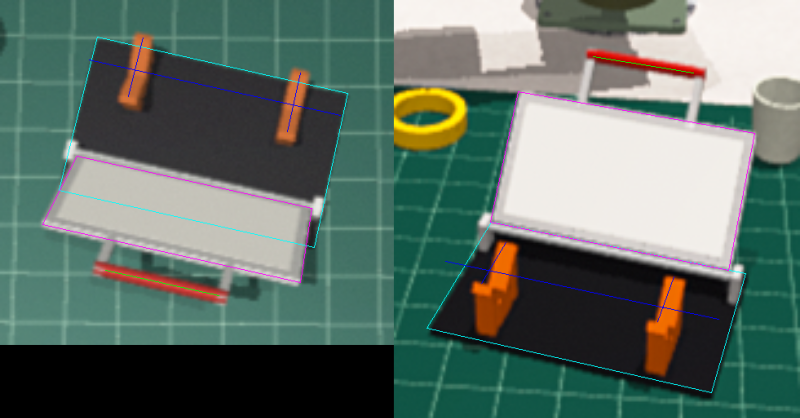

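The overlay fits the plate, panel, bar and saddles within a few mm, so the stage pose is good enough. Light at (0.499, -0.376), yaw -11.7°. Moving above it now.

```bash
python3 -m creep '[{"jaw":1,"travel":[0.04,-0.005,0],"turn":7},{"jaw":1,"travel":[0.08,-0.01,0],"turn":14},{"jaw":1,"travel":[0.12,-0.015,0],"turn":21},{"jaw":1,"travel":[0.16,-0.02,0.01],"turn":28},{"jaw":1,"travel":[0.2,-0.026,0.03],"turn":33},{"jaw":1,"travel":[0.235,-0.03,0.05],"turn":33},{"jaw":1,"travel":[0.27,-0.035,0.07],"turn":33},{"jaw":1,"travel":[0.3,-0.039,0.09],"turn":33},{"jaw":1,"travel":[0.327,-0.042,0.1],"turn":33},{"jaw":1,"travel":[0.327,-0.042,0.1],"turn":33},{"jaw":1,"travel":[0.327,-0.042,0.1],"turn":33}]'
python3 - <<'E'
from h import *
s=snap("top");o=bot.observe();print(o["ee_pos"],o["tool_rot"],o["clock"])
for k in(-.12,0,.12): print(proj(s,[.499+k*.979,-.376-k*.203,.02]))
cv2.imwrite("pics/a.png",cv2.resize(s["image"][190:350,380:540],None,fx=3,fy=3))
E
```

```text
clock: 2.02
ee_pos: [0.4995, -0.3752, 0.104]
tool_rot: [-3.14, 0.002, -0.199]
contact_force: [0.6, -0.3, 0.7]
opening: 0.999
gripper_force: 0.0
[ 0.49909182 -0.3766219   0.1052372 ] [ 3.14131634e+00  8.10807517e-04 -2.00706424e-01] 2.0667
[460.56822548 317.63836948]
[469.24187007 266.70296919]
[477.66149065 217.25930803]
```

View pics/a.png

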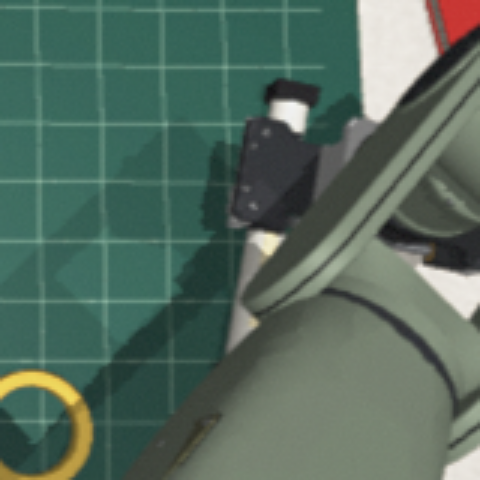

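The gripper sits over the stick, with the far cap showing at crop (293,92), i.e. px (478,221), as predicted. Descending and gripping.

```bash
python3 -m creep '[{"jaw":1,"travel":[0,0,0.03],"turn":0.3},{"jaw":1,"travel":[0,0,0.06],"turn":0.3},{"jaw":1,"travel":[0,0,0.085],"turn":0.3},{"jaw":1,"travel":[0,0,0.095],"turn":0.3},{"jaw":1,"travel":[0,0,0.095],"turn":0.3},{"jaw":0.15,"travel":[0,0,0.095],"turn":0.3},{"jaw":0.15,"travel":[0,0,0.095],"turn":0.3},{"jaw":0.15,"travel":[0,0,0.095],"turn":0.3},{"jaw":0.15,"travel":[0,0,0.095],"turn":0.3},{"jaw":0.15,"travel":[0,0,0.095],"turn":0.3},{"jaw":0.15,"travel":[0,0,0.095],"turn":0.3},{"jaw":0.15,"travel":[0,0,0.095],"turn":0.3}]'
```

```text
clock: 3.07
ee_pos: [0.4993, -0.3769, 0.0109]
tool_rot: [3.141, -0.001, -0.207]
contact_force: [-0.5, 0.8, 0.0]
opening: 0.542
gripper_force: 0.0
```

```bash
python3 -m creep '[{"jaw":0,"travel":[0,0,0],"turn":0},{"jaw":0,"travel":[0,0,0],"turn":0},{"jaw":0,"travel":[0,0,0],"turn":0},{"jaw":0,"travel":[0,0,0],"turn":0},{"jaw":0,"travel":[0,0,0],"turn":0},{"jaw":0,"travel":[0,0,0],"turn":0},{"jaw":0,"travel":[0,0,0],"turn":0},{"jaw":0,"travel":[0,0,-0.01],"turn":0},{"jaw":0,"travel":[0,0,-0.02],"turn":0},{"jaw":0,"travel":[0,0,-0.04],"turn":0},{"jaw":0,"travel":[0,0,-0.06],"turn":0},{"jaw":0,"travel":[0,0,-0.08],"turn":0}]'
```

```text
clock: 4.07
ee_pos: [0.4989, -0.3772, 0.092]
tool_rot: [3.141, -0.0, -0.207]
contact_force: [1.2, -0.3, -2.7]
opening: 0.294
gripper_force: 30.0
```

Gripped (opening 0.294, about 28 mm). Lifting, then carrying and turning towards the saddles.

```bash
python3 -m creep '[{"jaw":0,"travel":[0,0,-0.03],"turn":0},{"jaw":0,"travel":[0,0,-0.06],"turn":0},{"jaw":0,"travel":[0,-0.02,-0.09],"turn":-6},{"jaw":0,"travel":[0.007,-0.05,-0.11],"turn":-13},{"jaw":0,"travel":[0.014,-0.085,-0.12],"turn":-20},{"jaw":0,"travel":[0.022,-0.12,-0.12],"turn":-27},{"jaw":0,"travel":[0.03,-0.155,-0.12],"turn":-34},{"jaw":0,"travel":[0.037,-0.19,-0.12],"turn":-41},{"jaw":0,"travel":[0.044,-0.225,-0.12],"turn":-48},{"jaw":0,"travel":[0.05,-0.25,-0.12],"turn":-55},{"jaw":0,"travel":[0.055,-0.27,-0.12],"turn":-60},{"jaw":0,"travel":[0.055,-0.27,-0.12],"turn":-60}]'
python3 - <<'E'
from h import *
o=bot.observe();p=o["ee_pos"];a=o["tool_rot"][2];d=np.array([.662,.010])-p[:2]
print(p,a,d@[np.cos(a),np.sin(a)],d@[np.sin(a),-np.cos(a)],"turn",-(77.9-np.degrees(a)))
E
```

```text
clock: 5.07
ee_pos: [0.6099, -0.12, 0.2114]
tool_rot: [3.141, -0.002, 0.847]
contact_force: [-0.2, 0.5, -1.4]
opening: 0.287
gripper_force: 30.0
[ 0.60988086 -0.11996063  0.21144027] 0.8469111746940352 0.13189000882257823 -0.047023347615988115 turn -29.375564067565016
```

```bash
python3 -m creep '[{"jaw":0,"travel":[0.02,-0.007,0],"turn":-5},{"jaw":0,"travel":[0.05,-0.018,0],"turn":-11},{"jaw":0,"travel":[0.08,-0.028,0],"turn":-17},{"jaw":0,"travel":[0.105,-0.038,0],"turn":-23},{"jaw":0,"travel":[0.125,-0.045,0.0],"turn":-28},{"jaw":0,"travel":[0.132,-0.047,0.01],"turn":-29.5},{"jaw":0,"travel":[0.132,-0.047,0.03],"turn":-29.5},{"jaw":0,"travel":[0.132,-0.047,0.05],"turn":-29.5},{"jaw":0,"travel":[0.132,-0.047,0.07],"turn":-29.5},{"jaw":0,"travel":[0.132,-0.047,0.08],"turn":-29.5},{"jaw":0,"travel":[0.132,-0.047,0.08],"turn":-29.5}]'
cat > chk.py <<'E'
from h import *
X=[.5788,.0279,-.2114]
import sys
o=bot.observe();print(o["ee_pos"],o["tool_rot"],o["clock"])
t=snap("top");s=snap("scene")
z=float(sys.argv[2])
ims=[]
for S,b in((t,(225,140,385,300)),(s,(215,190,415,390))):
    im=cv2.resize(S["image"][b[1]:b[3],b[0]:b[2]],(400,400),interpolation=cv2.INTER_CUBIC);k=400/(b[2]-b[0])
    P=lambda p:tuple(int(v) for v in ((proj(S,p)-b[:2]+.5)*k))
    cv2.line(im,P(T([.085,-.12,z-.003],*X)),P(T([.085,.12,z-.003],*X)),(255,0,0),1)
    ims.append(im)
cv2.imwrite(f"pics/{sys.argv[1]}.png",np.hstack(ims))
E
python3 chk.py b 0.1405
```

```text
clock: 5.98
ee_pos: [0.6585, 0.0046, 0.1264]
tool_rot: [-3.134, 0.002, 1.352]
contact_force: [0.3, 0.1, -3.4]
opening: 0.293
gripper_force: 30.0
[0.65854321 0.00461371 0.12641829] [-3.13426620e+00  1.50936761e-03  1.35223267e+00] 5.9833
```

View pics/b.png

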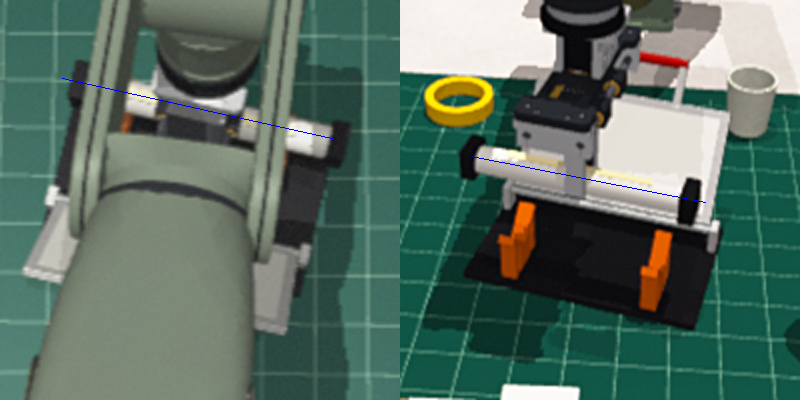

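The light hangs over the stage, aligned in direction. Its centre is about 8–9 mm towards -y of the saddle mid (top crop centre (210,112) against the target (199,108), and the scene view agrees). Correcting along tool x.

```bash
cat > d.py <<'E'
from h import *
o=bot.observe();p=o["ee_pos"];a=o["tool_rot"][2];d=np.array([.6619,.0100])-p[:2]
print(p,o["tool_rot"],o["contact_force"],"tool dx dy",d@[np.cos(a),np.sin(a)],d@[np.sin(a),-np.cos(a)],"turn",-(77.9-np.degrees(a)))
E
python3 d.py; python3 -m creep '[{"jaw":0,"travel":[0.004,0,0.01],"turn":-0.4},{"jaw":0,"travel":[0.007,0,0.02],"turn":-0.4},{"jaw":0,"travel":[0.007,0,0.025],"turn":-0.4},{"jaw":0,"travel":[0.007,0,0.025],"turn":-0.4},{"jaw":0,"travel":[0.007,0,0.025],"turn":-0.4},{"jaw":0,"travel":[0.007,0,0.025],"turn":-0.4}]'; python3 d.py
cat > lc.py <<'E'
from h import *
X=[.5788,.0279,-.2114]
import sys
z=float(sys.argv[1])
for n in("top","scene"):
    s=snap(n)
    for r in bot.outline_of("light",s)[:1]:
        m=r["region"]; im=s["image"]; ys,xs=np.nonzero(m)
        A=np.array([xs,ys]).T.astype(np.float32); c,sz,_=cv2.minAreaRect(A)
        print(n,round(r["p"],2),"c",np.round(c,1),"size",np.round(sz,1),"expected",proj(s,T([.085,0,z-.003],*X)).round(1),"1cm y",(proj(s,T([.085,.01,z-.003],*X))-proj(s,T([.085,0,z-.003],*X))).round(1))
E
python3 lc.py 0.114
```

```text
[0.66146129 0.00471538 0.13045445] [-3.14128129e+00  4.60908952e-04  1.35293513e+00] [ 0.18732557 -0.65937859 -1.48105859] tool dx dy 0.005254529516808332 -0.0007138898185794458 turn -0.3825270806311636
clock: 6.58
ee_pos: [0.6633, 0.0126, 0.1057]
tool_rot: [3.141, 0.0, 1.362]
contact_force: [-0.5, 0.6, -2.9]
opening: 0.293
gripper_force: 30.0
[0.66332549 0.01263231 0.10565088] [3.14115578e+00 3.14178765e-05 1.36177239e+00] [-0.51453414  0.63699567 -2.89872931] tool dx dy -0.0028708092621030365 -0.0008482489005119809 turn 0.12381039701493535
top 0.57 c [304.8 186.7] size [109.7  17.7] expected [304.2 186.2] 1cm y [-4.5 -1. ]
scene 0.63 c [308.3 289.2] size [121.8  23.7] expected [307.  289.4] 1cm y [4.8 1. ]
```

Centred within about 2 mm in both views. Lowering into the saddles, slowly at the end.

```bash
python3 -m creep '[{"jaw":0,"travel":[0,0,0.015],"turn":0},{"jaw":0,"travel":[0,0,0.03],"turn":0},{"jaw":0,"travel":[0,0,0.04],"turn":0},{"jaw":0,"travel":[0,0,0.046],"turn":0},{"jaw":0,"travel":[0,0,0.049],"turn":0},{"jaw":0,"travel":[0,0,0.051],"turn":0},{"jaw":0,"travel":[0,0,0.051],"turn":0},{"jaw":0,"travel":[0,0,0.051],"turn":0}]'; python3 d.py
```

```text
clock: 7.45
ee_pos: [0.6637, 0.0125, 0.0551]
tool_rot: [3.14, -0.0, 1.362]
contact_force: [0.5, 0.6, -2.4]
opening: 0.288
gripper_force: 30.0
[0.66368065 0.01252533 0.05514803] [ 3.14037853e+00 -1.50002688e-04  1.36163421e+00] [ 0.53263921  0.62318192 -2.40099559] tool dx dy -0.002840027243476387 -0.0012174779433053108 turn 0.11589322617005848
```

```bash
python3 -m creep '[{"jaw":0,"travel":[0,0,0.001],"turn":0},{"jaw":0,"travel":[0,0,0.002],"turn":0},{"jaw":0,"travel":[0,0,0.003],"turn":0},{"jaw":0,"travel":[0,0,0.003],"turn":0}]';  python3 -m creep '[{"jaw":0,"travel":[0,0,0.0005],"turn":0},{"jaw":0,"travel":[0,0,0.001],"turn":0},{"jaw":0,"travel":[0,0,0.001],"turn":0}]'
```

```text
clock: 7.78
ee_pos: [0.6634, 0.0126, 0.0526]
tool_rot: [3.141, -0.0, 1.362]
contact_force: [-2.5, -0.4, 3.1]
opening: 0.295
gripper_force: 30.0
clock: 8.03
ee_pos: [0.6634, 0.0126, 0.0525]
tool_rot: [3.141, 0.0, 1.362]
contact_force: [-3.7, 0.9, 7.1]
opening: 0.292
gripper_force: 30.0
```

Contact on the far flank (force in -x), so I'll shift 1.5 mm back towards the hinge and settle.

```bash
python3 -m creep '[{"jaw":0,"travel":[0,-0.0008,0],"turn":0},{"jaw":0,"travel":[0,-0.0015,0],"turn":0},{"jaw":0,"travel":[0,-0.0015,0],"turn":0},{"jaw":0,"travel":[0,-0.0015,0],"turn":0}]'; python3 lc.py 0.061
```

```text
clock: 8.37
ee_pos: [0.6622, 0.0128, 0.0513]
tool_rot: [3.14, -0.0, 1.362]
contact_force: [-1.1, 0.5, 5.3]
opening: 0.287
gripper_force: 30.0
top 0.86 c [304.6 192.1] size [106.5  17.5] expected [304.1 192.1] 1cm y [-4.3 -1. ]
scene 0.77 c [307.8 309.6] size [116.8  22.4] expected [306.8 309.6] 1cm y [4.7 1. ]
```

Seated at the expected height (TCP 0.0513 m). Releasing and lifting.

```bash
python3 -m creep '[{"jaw":0.7,"travel":[0,0,0],"turn":0},{"jaw":0.7,"travel":[0,0,0],"turn":0},{"jaw":0.7,"travel":[0,0,0],"turn":0},{"jaw":0.7,"travel":[0,0,0],"turn":0},{"jaw":0.7,"travel":[0,0,0],"turn":0},{"jaw":0.7,"travel":[0,0,0],"turn":0},{"jaw":0.7,"travel":[0,0,0],"turn":0},{"jaw":0.7,"travel":[0,0,-0.02],"turn":0},{"jaw":0.7,"travel":[0,0,-0.05],"turn":0},{"jaw":0.7,"travel":[0,0,-0.085],"turn":0},{"jaw":0.7,"travel":[0,0,-0.12],"turn":0},{"jaw":0.7,"travel":[0,0,-0.16],"turn":0}]'; python3 d.py
python3 chk.py c 0.061
```

```text
clock: 9.57
ee_pos: [0.6605, 0.013, 0.2105]
tool_rot: [-3.139, 0.0, 1.362]
contact_force: [1.0, -0.0, -0.1]
opening: 0.701
gripper_force: 0.0
[0.66048513 0.01300324 0.21054551] [-3.13872131e+00  3.09440617e-04  1.36164071e+00] [ 0.97485097 -0.04167761 -0.10912205] tool dx dy -0.0026440104921308443 0.002007612319683927 turn 0.11626614206819852
[0.66048513 0.01300324 0.21054551] [-3.13872131e+00  3.09440617e-04  1.36164071e+00] 9.5667
```

View pics/c.png

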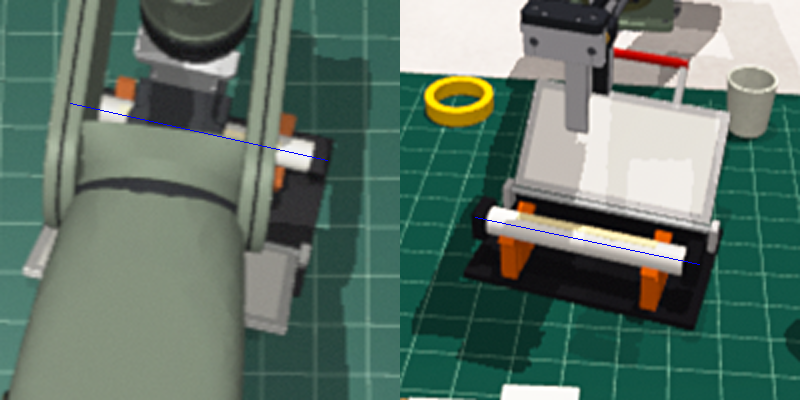

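The light lies in both saddles, ends at crop (472,215) and (697,262) along the predicted line. Moving above the red bar with the jaws open, then checking both.

```bash
python3 -m creep '[{"jaw":0.8,"travel":[0,-0.02,-0.01],"turn":0},{"jaw":0.8,"travel":[0,-0.055,-0.01],"turn":0},{"jaw":0.8,"travel":[-0.001,-0.09,-0.01],"turn":0},{"jaw":0.8,"travel":[-0.001,-0.125,-0.01],"turn":0},{"jaw":0.8,"travel":[-0.002,-0.155,-0.01],"turn":0},{"jaw":0.8,"travel":[-0.002,-0.18,-0.005],"turn":0},{"jaw":0.8,"travel":[-0.002,-0.196,0],"turn":0},{"jaw":0.8,"travel":[-0.002,-0.196,0],"turn":0},{"jaw":0.8,"travel":[-0.002,-0.196,0],"turn":0},{"jaw":0.8,"travel":[-0.002,-0.196,0],"turn":0}]'; python3 lc.py 0.061
python3 - <<'E'
from h import *
X=[.5788,.0279,-.2114]
o=bot.observe();print(o["ee_pos"],o["tool_rot"])
s=snap("scene");t=snap("top");ims=[]
for S,b in((t,(225,140,385,300)),(s,(240,190,390,340))):
    im=cv2.resize(S["image"][b[1]:b[3],b[0]:b[2]],(400,400),interpolation=cv2.INTER_CUBIC);k=400/(b[2]-b[0])
    P=lambda p:tuple(int(v) for v in ((proj(S,p)-b[:2]+.5)*k))
    for y in(-.12,-.104,.104,.12): cv2.circle(im,P(T([.085,y,.058],*X)),2,(255,0,0),-1)
    cv2.circle(im,P(T(bar(-.7),*X)),3,(0,255,0),-1); cv2.circle(im,P(o["ee_pos"]),3,(255,0,255),-1)
    ims.append(im)
cv2.imwrite("pics/d.png",np.hstack(ims))
E
```

```text
clock: 10.5
ee_pos: [0.4705, 0.0514, 0.2108]
tool_rot: [3.14, -0.0, 1.362]
contact_force: [0.3, 0.5, 0.7]
opening: 0.799
gripper_force: 0.0
top 0.89 c [304.1 192.2] size [107.4  18. ] expected [304.1 192.1] 1cm y [-4.3 -1. ]
scene 0.6 c [308.8 309.2] size [119.1  23.3] expected [306.8 309.6] 1cm y [4.7 1. ]
[0.47050153 0.05134069 0.21057003] [ 3.14120692e+00 -2.53004552e-05  1.36125878e+00]
```

View pics/d.png

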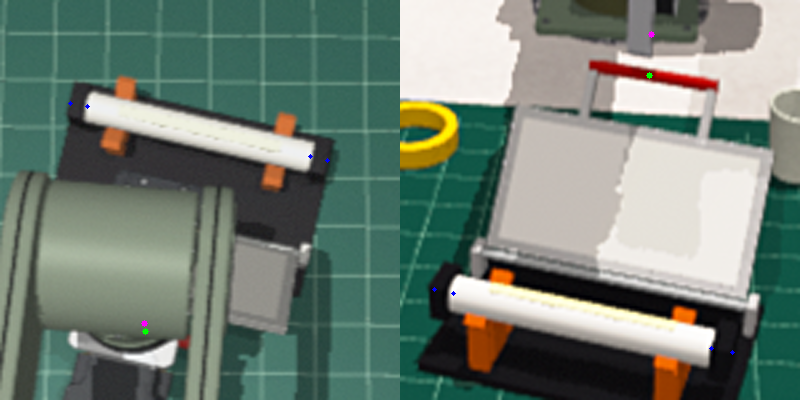

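The light is seated and symmetric about the saddles (tube ends at crop (86,105) and (315,157)). The fingers are centred above the bar, so I'll descend and grip it.

```bash
python3 -m creep '[{"jaw":0.8,"travel":[0,-0.002,0.02],"turn":0},{"jaw":0.8,"travel":[0,-0.002,0.04],"turn":0},{"jaw":0.8,"travel":[0,-0.002,0.053],"turn":0},{"jaw":0.8,"travel":[0,-0.002,0.056],"turn":0},{"jaw":0.8,"travel":[0,-0.002,0.056],"turn":0},{"jaw":0.5,"travel":[0,-0.002,0.056],"turn":0},{"jaw":0.3,"travel":[0,-0.002,0.056],"turn":0},{"jaw":0.25,"travel":[0,-0.002,0.056],"turn":0},{"jaw":0.25,"travel":[0,-0.002,0.056],"turn":0},{"jaw":0.25,"travel":[0,-0.002,0.056],"turn":0},{"jaw":0.25,"travel":[0,-0.002,0.056],"turn":0},{"jaw":0.25,"travel":[0,-0.002,0.056],"turn":0}]'; python3 -m creep '[{"jaw":0.2,"travel":[0,0,0],"turn":0},{"jaw":0.15,"travel":[0,0,0],"turn":0},{"jaw":0,"travel":[0,0,0],"turn":0},{"jaw":0,"travel":[0,0,0],"turn":0},{"jaw":0,"travel":[0,0,0],"turn":0},{"jaw":0,"travel":[0,0,0],"turn":0},{"jaw":0,"travel":[0,0,0],"turn":0},{"jaw":0,"travel":[0,0,0],"turn":0}]'; python3 d.py
```

```text
clock: 11.8
ee_pos: [0.4676, 0.0521, 0.1546]
tool_rot: [3.141, -0.0, 1.362]
contact_force: [0.1, 0.3, 0.8]
opening: 0.343
gripper_force: 0.0
clock: 12.47
ee_pos: [0.4682, 0.0519, 0.1545]
tool_rot: [3.14, -0.0, 1.361]
contact_force: [4.9, -0.0, -2.9]
opening: 0.117
gripper_force: 30.0
[0.46816004 0.05189307 0.15447284] [ 3.14016058e+00 -1.07485371e-04  1.36146198e+00] [ 4.92213778 -0.03681891 -2.87264369] tool dx dy -0.0007176511946962523 0.19821626248069557 turn 0.1060253280396779
```

Gripped (11 mm). Swinging up along the hinge arc (175 mm radius).

```bash
python3 -m creep '[{"jaw":0,"travel":[0,0.0027,-0.0022],"turn":0},{"jaw":0,"travel":[0,0.0082,-0.0065],"turn":0},{"jaw":0,"travel":[0,0.0139,-0.0106],"turn":0},{"jaw":0,"travel":[0,0.0198,-0.0144],"turn":0},{"jaw":0,"travel":[0,0.0258,-0.018],"turn":0},{"jaw":0,"travel":[0,0.0319,-0.0214],"turn":0},{"jaw":0,"travel":[0,0.0382,-0.0245],"turn":0},{"jaw":0,"travel":[0,0.0446,-0.0274],"turn":0},{"jaw":0,"travel":[0,0.0511,-0.0299],"turn":0},{"jaw":0,"travel":[0,0.0577,-0.0323],"turn":0},{"jaw":0,"travel":[0,0.0644,-0.0344],"turn":0},{"jaw":0,"travel":[0,0.0677,-0.0353],"turn":0}]'
cat > arc.py <<'E'
from h import *
X=[.5788,.0279,-.2114]
o=bot.observe();d=o["ee_pos"][:2]-X[:2];sx=d@[np.cos(X[2]),np.sin(X[2])];z=o["ee_pos"][2]+.0154-.036
print("stage x",sx,"z",z,"r",np.hypot(sx,z),"tilt",np.arctan2(sx,z),"stage y",d@[-np.sin(X[2]),np.cos(X[2])],o["contact_force"],o["clock"])
E
python3 arc.py
```

```text
clock: 13.47
ee_pos: [0.5351, 0.0371, 0.1906]
tool_rot: [3.14, 0.001, 1.361]
contact_force: [-3.8, -2.5, 3.6]
opening: 0.116
gripper_force: 30.0
stage x -0.04463652319485531 z 0.17004065099253704 r 0.175801712713189 tilt -0.2567130196935083 stage y -0.0001544283389002506 [-3.80135323 -2.53503748  3.61655123] 13.4667
```

```bash
python3 -m creep '[{"jaw":0,"travel":[0,0.0034,-0.0009],"turn":0},{"jaw":0,"travel":[0,0.0102,-0.0024],"turn":0},{"jaw":0,"travel":[0,0.0171,-0.0036],"turn":0},{"jaw":0,"travel":[0,0.024,-0.0046],"turn":0},{"jaw":0,"travel":[0,0.0293,-0.0052],"turn":0},{"jaw":0,"travel":[0,0.0345,-0.0056],"turn":0},{"jaw":0,"travel":[0,0.038,-0.0057],"turn":0},{"jaw":0,"travel":[0,0.0415,-0.0058],"turn":0},{"jaw":0,"travel":[0,0.0433,-0.0059],"turn":0},{"jaw":0,"travel":[0,0.0433,-0.0059],"turn":0},{"jaw":0,"travel":[0,0.0433,-0.0059],"turn":0},{"jaw":0,"travel":[0,0.0433,-0.0059],"turn":0}]'
python3 arc.py; python3 - <<'E'
from h import *
X=[.5788,.0279,-.2114]
s=snap("scene");t=snap("top");ims=[]
for S,b in((t,(225,140,385,300)),(s,(240,165,400,325))):
    im=cv2.resize(S["image"][b[1]:b[3],b[0]:b[2]],(400,400),interpolation=cv2.INTER_CUBIC);k=400/(b[2]-b[0])
    P=lambda p:tuple(int(v) for v in ((proj(S,p)-b[:2]+.5)*k))
    pn=[P(T(bar(0,y,r),*X)) for y,r in((.113,.005),(.113,.13),(-.113,.13),(-.113,.005))]
    cv2.polylines(im,[np.array(pn)],True,(255,0,255),1)
    cv2.line(im,P(T(bar(0,-.048),*X)),P(T(bar(0,.048),*X)),(0,255,0),1)
    ims.append(im)
cv2.imwrite("pics/e.png",np.hstack(ims))
E
```

```text
clock: 14.47
ee_pos: [0.5765, 0.0282, 0.1953]
tool_rot: [3.141, 0.001, 1.361]
contact_force: [-2.6, -4.6, 0.9]
opening: 0.113
gripper_force: 30.0
stage x -0.0023485183235515345 z 0.17471210716314303 r 0.1747278910984209 tilt -0.013441408974012154 stage y -0.00018686111637846863 [-2.56666575 -4.57463838  0.94717923] 14.4667
```

View pics/e.png

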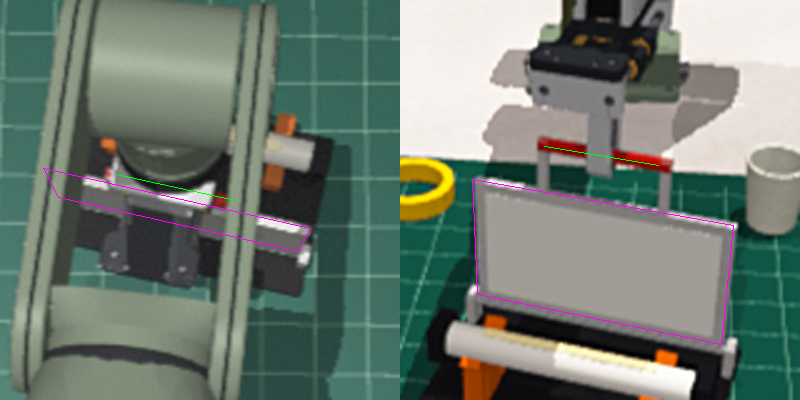

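The reflector matches the upright overlay, with tilt still about -0.012 by both the arc and the fit. I'll add 2 mm and hold.

```bash
python3 -m creep '[{"jaw":0,"travel":[0,0.001,0],"turn":0},{"jaw":0,"travel":[0,0.002,0],"turn":0},{"jaw":0,"travel":[0,0.002,0],"turn":0},{"jaw":0,"travel":[0,0.002,0],"turn":0},{"jaw":0,"travel":[0,0.002,0],"turn":0},{"jaw":0,"travel":[0,0.002,0],"turn":0},{"jaw":0,"travel":[0,0.002,0],"turn":0},{"jaw":0,"travel":[0,0.002,0],"turn":0},{"jaw":0,"travel":[0,0.002,0],"turn":0},{"jaw":0,"travel":[0,0.002,0],"turn":0},{"jaw":0,"travel":[0,0.002,0],"turn":0},{"jaw":0,"travel":[0,0.002,0],"turn":0}]'
python3 arc.py; python3 lc.py 0.061; python3 -c "
from h import *
print(np.abs(bot.observe()['dq']).max())"
```

```text
clock: 15.57
ee_pos: [0.5782, 0.0279, 0.1953]
tool_rot: [3.141, 0.001, 1.361]
contact_force: [-2.2, -5.0, 2.1]
opening: 0.116
gripper_force: 30.0
stage x -0.0005877017365042716 z 0.17470844620571538 r 0.17470943468784517 tilt -0.003363887279101807 stage y -0.00016077129119798693 [-2.22902184 -4.95519386  2.10036276] 15.5667
top 0.67 c [213.1 329.2] size [23.1 31.3] expected [304.1 192.1] 1cm y [-4.3 -1. ]
scene 0.97 c [308.2 309.7] size [117.9  23. ] expected [306.8 309.6] 1cm y [4.7 1. ]
0.0020725951364708
```

The tilt is about -0.003 rad and steady, and the light hasn't moved in the scene view (the top view is blocked by the arm, and its hit there was the cup). Handing in.

```bash
python3 -c "
from station import bot
print(bot.job_done())"
```

```text
the job is handed in; nothing more can be done
None
```

The light stick sits centred in both saddles, released while the reflector still leaned back, and the reflector is held upright by its red bar (measured tilt about -0.003 rad); handed in at about 16 s of the 51 s, and no verdict was returned.

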